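# Tumble a tube rack into the wash cassette

### The job

Load the blue tube rack into the wash cassette: tumble it forward off the cassette's white loading step, a quarter turn, so that it stands on its leading long side, wells facing onward; do not lift it up off the cassette. Then push it on, still standing, between the two orange sprung flaps and on until it presses the black damped stop pad in a few millimetres, without ramming the pad to the end of its travel. Let the rack rest standing square against the pad, with both flaps sprung shut behind it, and leave the other lab ware where it is.

Things in the scene. Friction and masses are not known exactly. Their poses are not given: they have to be found in the camera images.
- cassette: Fixed wash cassette, 480 x 174 mm. Origin: on the table, on its centre line, below the edge of the step. x axis = loading direction, z up. x from -160 to 0 mm: white loading step, top 36 mm above the table, no side walls, split by a 64 mm wide open slot along the centre line (slot floor 6 mm above the table). x from 0 to 320 mm: steel trough, floor 6 mm above the table, side walls 150 mm apart, tops 36 mm high
- step_edge (a point): Middle of the step's upper edge (cassette x = 0, 36 mm above the table). A rack pushed slowly off tips when its centre is past the edge and mostly stops half-way, leaning on the edge some 30 degrees over. Upright fingers pushing on then tend to slide it down flat; closed fingers tilted about 40 degrees, tips leading, in the slot under its raised rear edge and driven forward lift it on until it falls upright
- trough_floor (a point): Point on the trough floor at cassette x = 240 mm. The damped stop stands across the trough here: the front of its black rubber pad (90 mm wide, 12 to 68 mm above the table) lies between cassette x = 230 and 252 mm, wherever the last user set it; its place is not measured, so feel for it. Grey block behind the pad, top 61 mm above the table
- rack_mid (a point): Centre of the loose blue tube rack, a solid block of 0.3 to 0.44 kg, 90 mm along its x, 110 along its y, 50 along its z. At the start it lies flat on the step, 58 to 78 mm before the edge, wells (white panel, black holes) up = its z axis, its x axis within 0.2 rad of the cassette's x. Loaded, its x axis points down, its z axis along the cassette's x, 90 mm tall; push it below half height
- flap_a (a joint): Orange sprung flap on the left (+y) post (top 72 mm above the table), upright hinge at cassette x = 125, y = 72 mm, leaf 48 mm long, 10 to 66 mm above the table: 0 = shut (across the trough), grows to 1.5 rad as it is pushed open toward the stop; it cannot open the other way. About 0.02 N m to start, 0.06 N m wide open. The shut leaves leave a 44 mm gap in the middle
- flap_b (a joint): The same on the right (-y) post; 0 = shut, grows as it opens toward the stop
- stop_pad (a joint): How far (m) the black stop pad is pressed in: 0 = out, 0.014 = end of travel. Spring 800 N/m (about 5 N at 6 mm), well damped; released, it creeps back out until the rack's friction holds it
- reagent: Bystander, leave alone: amber reagent bottle, 72 mm dia, 170 tall; origin at the centre of its underside
- beaker: Bystander, leave alone: clear beaker, 84 mm dia, 100 tall; origin at the centre of its underside
- jar: Bystander, leave alone: clear jar with white lid, 68 mm dia, 85 tall; origin at the centre of its underside
- tip_box: Bystander, leave alone: yellow tip box with clear lid, about 88 x 123 x 70 mm; origin at the centre of its underside
- waste: Bystander, leave alone: white jar with red lid, 90 mm dia, 130 tall; origin at the centre of its underside
- scoop_grip (a point): Bystander, leave alone: steel spatula 180 mm long, lying flat; this point is on its handle
Mind the look-alikes: they are no part of the job. What is shaped like the part that bears rack_mid but green or purple is not meant.

How it is judged (in metres and radians):
On the way, in this order (a step that is already met when the one before it is completed fails the run):
1. the rack has been tumbled off the step and stands on its leading side in front of the shut flaps (angle between rack_mid's own x axis and vertical above 2.95 rad and x of rack_mid in the frame of cassette between 0.01 and 0.11 m and height (world z) of rack_mid below 0.065 m), for 0.1 s.
2. the standing rack is between the flaps and holds both open (angle between rack_mid's own x axis and vertical above 2.6 rad and x of rack_mid in the frame of cassette between 0.105 and 0.195 m and height (world z) of rack_mid below 0.07 m and value of joint each of flap_a, flap_b above 0.4 rad), for 0.05 s.
3. the rack, past the flaps, presses the stop pad in by at least 2 mm (value of joint stop_pad above 0.002 m and x of rack_mid in the frame of cassette above 0.197 m), for 0.1 s.
At the end, for the whole second after the job is handed in: The rack stands at rest on its leading long side on the trough floor (within 0.19 rad of upright and 0.14 rad of square to the cassette), past the flaps and still resting on the stop pad (pad in by more than 0.3 mm), both flaps shut to within 0.15 rad (angle between rack_mid's own x axis and vertical above 2.95 rad and angle between the z axis of rack_mid and the x axis of cassette, either way round below 0.14 rad and x of rack_mid in the frame of cassette above 0.197 m and height (world z) of rack_mid below 0.06 m and value of joint stop_pad above 0.0003 m and value of joint each of flap_a, flap_b below 0.15 rad and linear speed of rack below 0.01 m/s); the robot touches nothing.
It fails at once if the stop pad is rammed (pressed in more than 12 mm) (value of joint stop_pad above 0.012 m).
It fails at once if the rack is lifted up off the cassette (height (world z) of rack_mid above 0.115 m).
It fails at once if a bystander is moved by more than 25 mm (distance of any of reagent, beaker, jar, tip_box, waste, scoop_grip from where it was at the start of the episode above 0.025 m).
It also fails if it takes over 64 s, if anything falls off the work surface, if the arm or the gripper's body presses on something with over 40 N, if the wrist force passes 120 N, or if a joint passes its speed limit or range.

### The arm

A 6-joint arm with a two-finger parallel gripper is mounted at the origin on the work surface. World frame = base frame: x ahead of the robot, y to its left, z up, the work surface at z = 0. Lengths are in m, angles in degrees, forces in N, time in s.
With the tool pointing down it reaches from about 0.35 to 0.95 m from the base axis. Payload 17.4 kg.
Tool frame: the origin (TCP) lies midway between the tips of the shut fingers; the grasp point (between the pads) lies 19 mm behind it (arm.grip_depth is the distance from the TCP to the grasp point, in m); y points along the fingers, z is the direction in which the jaws open and shut, and the axes are right-handed (so a half turn about y gives the same grasp; the last joint's range is limited). The gripper opens to 93 mm and grips with 3 to 60 N. Pads are 15 mm wide; open, the fingers measure 128 mm over their backs; the gripper's body (75 mm by 188 mm) begins 65 mm behind the grasp point.
Start: joints at [-2.166, 6.646, 82.598, -0, 90.757, -2.166], TCP at [0.675, -0, 0.186] pointing down, gripper open.
Joint ranges: [-162.19, 162.19], [-47.58, 125.68], [4.15, 143.07], [-65.23, 245.23], [0.69, 171.88], [-170.13, 170.13]. Speed limits (degrees/s): [108.29, 108.29, 127.2, 180, 180, 180].

### API

Orientations are given as [roll, pitch, yaw] about the fixed x, y, z axes, in that order (R = Rz(yaw) Ry(pitch) Rx(roll)).
In Python, from bench import arm, viewer, order gives the robot as it stands.
- The arm moves only by the shell command python3 -m creep 'ROWS'. ROWS is JSON, a list of rows, each a list of 5 numbers: the opening, from 0 (shut) to 1 (fully open), then the shift along the tool's x, y, z in m, then the turn about the tool's y in degrees. In form: [[grip, tx, ty, tz, twist], ...]. A call has 1 to 10 rows; each row is the pose to reach, as a shift and turn from the pose commanded when the call began, along the tool's axes at that moment; what a row does not reach only later rows make up. A row lasts 1/8 s, in which the tool goes at most 62.5 mm and 10.7 degrees, less where a joint would pass 70% of its speed; a pose out of reach is approached as far as the arm can. A call with a gripper value outside its range is refused whole. The fingers move at their own pace and stop on an object; the grip force is fixed at half the most. Time passes only in rows, so rows that repeat a pose let the fingers close. It gives the time, the measured TCP pose, the force and the opening at its end, in the units of the state.
- arm.read_state(): the state, without advancing time (a new reading comes with each control period).
- viewer.capture(name): name is "scene" or "side" or "wrist"; returns a dict with "color" (384x512x3 uint8, blue, green, red), "range_z" (384x512 float32, m along the optical axis (not along the pixel's ray), 0 where there is no reading), "camera_matrix" (3x3 intrinsics, pixels), "k1" (the pictures are not rectified: a ray, as slopes to the right and down, at radius r is drawn at 1 + k1 r^2 times it, then the intrinsics apply), "world_from_camera" (4x4, takes a point from camera to world coordinates). Camera axes: x right, y down, z forward; pixel columns grow to the right and rows downward; lengths in m; the calibration is good to about 2 mm. A picture is of the moment at which its call begins.
- order.hand_in(): hands the job in, once; it reports no verdict.
The state is a dict: "time": time; "joints": joint angles; "qvel": joint speeds; "joint_efforts": joint torques, N m; "eef_pos": TCP position; "tool_rot": TCP orientation; "ft_force": force on the tool from outside, world axes, zero at the start; "torque": the same for the moment, N m; "finger_gap": finger opening in m.
Only numpy, scipy, OpenCV 4.12 (cv2) and the standard library are available. Lean on these libraries where they do the work, as an engineer would, in place of code of your own. Each camera call takes 0.05 s, during which the arm holds its last target.

## Working session

There is one attempt and no reset: what is moved stays moved. The work goes in short steps, Python scripts to look and compute and a shell command to move; the robot and the scene stay as the last step left them, time stands still between calls to the robot, and variables do not carry over. Pictures are saved under pics/ and viewed, and the job is handed in when it is done.

```bash
ls; mkdir -p pics; python3 - <<'E'
from bench import arm, viewer, order
import cv2
print(arm.read_state())
for n in ["scene","side","wrist"]:
    c=viewer.capture(n); cv2.imwrite(f"pics/{n}0.png",c["color"]); print(n,c["camera_matrix"].tolist(),c["k1"],c["world_from_camera"].round(3).tolist())
E
```

```text
pics
{'time': 0.0, 'joints': array([-2.16724504e+00,  6.67501417e+00,  8.26367388e+01, -6.83695798e-04,
        9.07567884e+01, -2.16563441e+00]), 'qvel': array([ 0.02873685, -0.02096238, -0.13444901,  0.09037945, -0.04736545,
        0.03911815]), 'joint_efforts': array([-2.39607485e-03, -7.21266031e+01, -6.22611737e+01,  7.77577632e-02,
        2.38535833e-02, -2.17692599e-05]), 'eef_pos': array([ 6.74748138e-01, -2.06576473e-05,  1.84883979e-01]), 'tool_rot': array([-9.00685183e+01,  1.90691655e-03, -9.00016204e+01]), 'ft_force': array([ 0.40794522,  0.18023566, -0.03742006]), 'torque': array([-0.01054248, -0.01157814,  0.02368753]), 'finger_gap': 0.0929682498556557}
scene [[420.58390156733094, 0.0, 248.45204354019785], [0.0, 420.58390156733094, 185.79364791058558], [0.0, 0.0, 1.0]] -0.027254018939806297 [[0.371, 0.759, -0.536, 1.383], [0.929, -0.294, 0.226, -0.438], [0.014, -0.581, -0.814, 1.3], [0.0, 0.0, 0.0, 1.0]]
side [[426.09741308498974, 0.0, 254.2680681345265], [0.0, 426.09741308498974, 193.84504018413256], [0.0, 0.0, 1.0]] 0.007445786796957206 [[0.981, -0.103, 0.166, 0.36], [-0.194, -0.589, 0.784, -1.065], [0.017, -0.802, -0.598, 0.813], [0.0, 0.0, 0.0, 1.0]]
wrist [[282.49837110637503, 0.0, 251.0543217815582], [0.0, 282.49837110637503, 187.36582132615703], [0.0, 0.0, 1.0]] -0.0022137676927534984 [[1.0, -0.0, -0.001, 0.675], [-0.001, -0.955, -0.297, 0.083], [-0.001, 0.297, -0.955, 0.384], [0.0, 0.0, 0.0, 1.0]]
```

View pics/scene0.png

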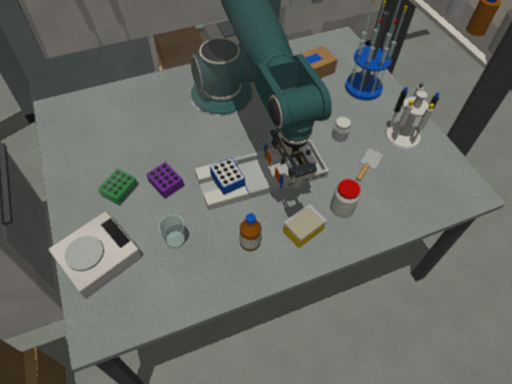

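View pics/side0.png

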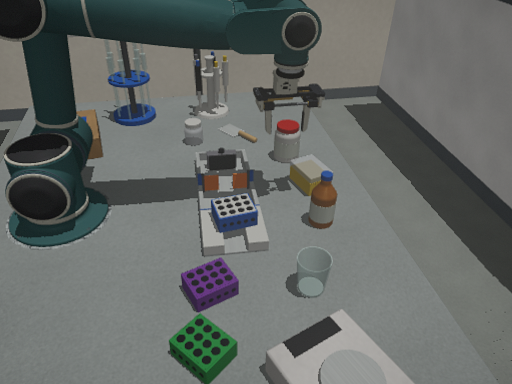

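View pics/wrist0.png

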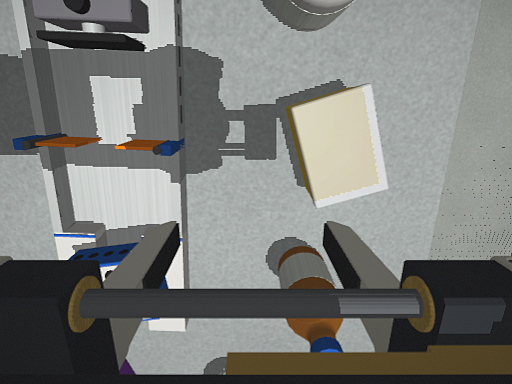

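Blue things: the rack on the white step (side 234,210; scene 228,175). Look-alikes are the purple rack (side 209,283; scene 165,180), the green rack (side 203,345; scene 118,186) and the blue stands at the back (side 130,113). The one on the step fits the description. Next, a close crop.

```bash
cat > h.py <<'E'
from bench import arm, viewer, order
import cv2, numpy as np
def cap(n):
    c=viewer.capture(n); K=c["camera_matrix"]; k1=c["k1"]
    c["dist"]=np.array([k1,0,0,0,0.]); return c
def rays(c,uv):
    uv=np.asarray(uv,float).reshape(-1,1,2)
    n=cv2.undistortPoints(uv,c["camera_matrix"],c["dist"]).reshape(-1,2)
    return np.c_[n,np.ones(len(n))]
def plane(c,uv,z):
    r=rays(c,uv); T=c["world_from_camera"]; d=r@T[:3,:3].T; o=T[:3,3]
    return o+d*((z-o[2])/d[:,2])[:,None]
def depth(c,uv):
    r=rays(c,uv); T=c["world_from_camera"]
    z=np.array([c["range_z"][int(v),int(u)] for u,v in np.asarray(uv).reshape(-1,2)])
    return (r*z[:,None])@T[:3,:3].T+T[:3,3]
def allpts(c):
    h,w=c["range_z"].shape
    uv=np.stack(np.meshgrid(np.arange(w),np.arange(h)),-1).reshape(-1,2)
    return depth(c,uv).reshape(h,w,3)
def crop(c,x0,y0,x1,y1,s,name):
    cv2.imwrite("pics/"+name,cv2.resize(c["color"][y0:y1,x0:x1],None,fx=s,fy=s,interpolation=cv2.INTER_CUBIC))
E
python3 - <<'E'
from h import *
c=cap("side"); crop(c,180,130,290,260,4,"side1.png")
P=allpts(c); np.save("P_side.npy",P)
hsv=cv2.cvtColor(c["color"],cv2.COLOR_BGR2HSV)
def m(lo,hi): return cv2.inRange(hsv,lo,hi)>0
b=m((105,120,50),(125,255,255)); b[:, :190]=0;b[:,280:]=0;b[:185]=0;b[245:]=0
q=P[b]; print("blue",b.sum(),q.min(0),q.max(0))
o=m((3,150,100),(14,255,255)); o[:160]=0;o[200:]=0;o[:,:190]=0;o[:,270:]=0
n,l,s,ce=cv2.connectedComponentsWithStats(o.astype(np.uint8))
for i in range(1,n):
    if s[i,4]>30: q=P[l==i]; print("orange",s[i],np.median(q,0),q.min(0),q.max(0))
for pr in [(20,150,40),(310,190,60)]: pass
w=cap("wrist");crop(w,0,0,260,384,2,"wrist1.png")
E
```

```text
blue 497 [ 0.36008784 -1.06471414  0.03702627] [ 0.55229376 -0.09283735  0.81330389]
orange [233 174  14  14 184] [0.54106617 0.03009231 0.03984886] [ 0.36008784 -1.06471414  0.01208707] [0.56435738 0.03738714 0.81330389]
orange [205 176  13  14 177] [0.4518193  0.03375406 0.03842669] [ 0.36008784 -1.06471414  0.01042962] [0.4723988  0.04236288 0.81330389]
```

View pics/side1.png

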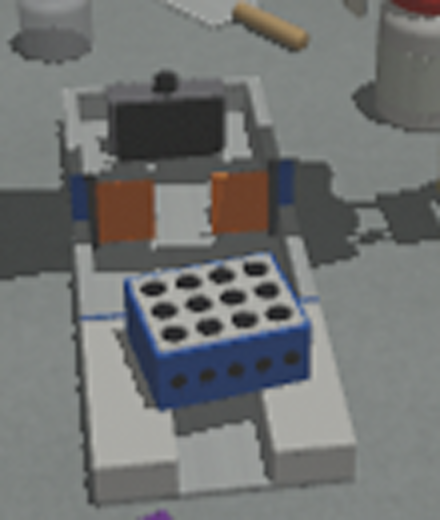

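View pics/wrist1.png

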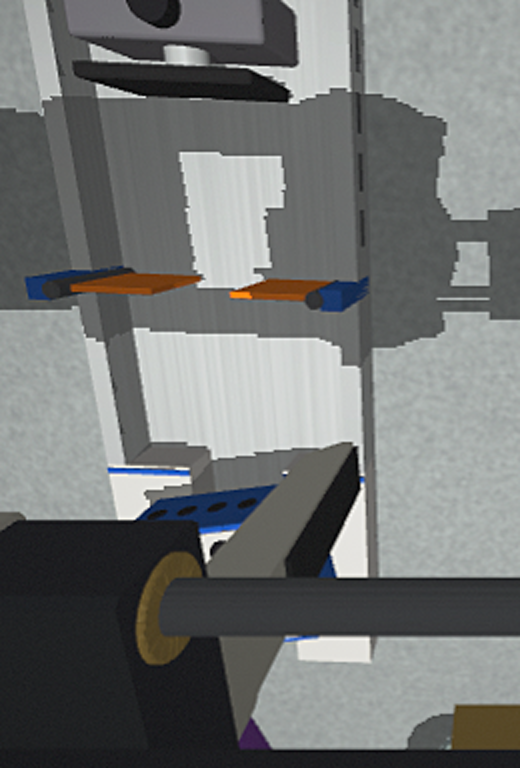

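Crop: the blue rack with its white panel lies on the step, yawed slightly. It is the right one. The blue edge line, the flaps at (205-218,183) and (233-246,181), and the black pad at (222,162) are all visible. Now the cassette pose.

```bash
python3 - <<'E'
from h import *
c=cap("side"); w=cap("wrist")
f=lambda L:[(180+x/4-.4,130+y/4-.4) for x,y in L]
g=lambda L:[(x/2-.25,y/2-.25) for x,y in L]
np.set_printoptions(precision=4,suppress=True)
print("side edge line",plane(c,f([(82,318),(124,316),(318,298)]),.036))
print("side step rear top corners L,slotL,slotR,R",plane(c,f([(96,472),(177,462),(275,453),(355,445)]),.036))
print("wrist edge L in/out, R",plane(w,g([(108,468),(190,472),(362,479)]),.036))
print("wrist step rear R",plane(w,g([(372,661),(299,658)]),.036))
print("wall outer top at left lines",plane(w,g([(24,0),(100,410)]),.036),"right",plane(w,g([(363,40),(372,480)]),.036))
print("wrist hub posts top",plane(w,g([(52,290),(315,299)]),.072))
print("wrist leaf tips top",plane(w,g([(204,277),(231,294)]),.066))
print("rack panel corners",plane(c,f([(124,281),(272,254),(308,320),(160,354)]),.086))
print("depths",depth(c,[(230,205),(240,215)]))
P=allpts(c)
hsv=cv2.cvtColor(c["color"],cv2.COLOR_BGR2HSV)
for n,u,v in [("bottle",322,180),("waste",287,128),("tip",308,168),("beaker",313,258),("jar",194,122)]:
    q=P[v-3:v+4,u-3:u+4].reshape(-1,3); print(n,np.median(q,0))
E
```

```text
side edge line [[ 0.4064 -0.0901  0.036 ]
 [ 0.4366 -0.093   0.036 ]
 [ 0.58   -0.0967  0.036 ]]
side step rear top corners L,slotL,slotR,R [[ 0.4003 -0.2514  0.036 ]
 [ 0.4534 -0.2514  0.036 ]
 [ 0.5182 -0.2544  0.036 ]
 [ 0.572  -0.2562  0.036 ]]
wrist edge L in/out, R [[ 0.4058 -0.0911  0.036 ]
 [ 0.4613 -0.0942  0.036 ]
 [ 0.5784 -0.0995  0.036 ]]
wrist step rear R [[ 0.5745 -0.2546  0.036 ]
 [ 0.5188 -0.2517  0.036 ]]
wall outer top at left lines [[ 0.4181  0.186   0.036 ]
 [ 0.4093 -0.0489  0.036 ]] right [[ 0.5987  0.1666  0.036 ]
 [ 0.5852 -0.1002  0.036 ]]
wrist hub posts top [[0.4251 0.0357 0.072 ]
 [0.5705 0.0306 0.072 ]]
wrist leaf tips top [[0.5075 0.042  0.066 ]
 [0.5213 0.0324 0.066 ]]
rack panel corners [[ 0.4362 -0.1166  0.086 ]
 [ 0.5438 -0.1033  0.086 ]
 [ 0.5542 -0.1816  0.086 ]
 [ 0.4505 -0.1997  0.086 ]]
depths [[ 0.4859 -0.1497  0.0866]
 [ 0.5058 -0.1969  0.0864]]
bottle [ 0.7402 -0.1671  0.1484]
waste [0.7321 0.1763 0.1303]
tip [0.7612 0.0145 0.0712]
beaker [ 0.6583 -0.3653  0.0657]
jar [0.4297 0.3601 0.0857]
```

Cassette origin is about (0.4925,-0.0935), yaw 87.5°. The step-rear, edge and hinge points agree to about 2 mm. The rack is at cassette x=-57, y=-6 mm, yawed about +10°. The moves cannot tilt the tool, so the plan is:
1. Push the rack off squarely with two upright fingers until it leans.
2. Drop the fingers in front and push its lower leading edge back towards the step. The step edge wedges the rack upright.
3. Push from behind with closed fingers.

```bash
python3 -m creep '[[0.6,0.05,0,-0.04,1],[0.6,0.1,0,-0.08,2],[0.6,0.15,0,-0.12,2.5],[0.6,0.2,0,-0.16,2.5],[0.6,0.228,0,-0.185,2.5],[0.6,0.228,0,-0.185,2.5],[0.6,0.228,0.05,-0.185,2.5],[0.6,0.228,0.1,-0.185,2.5],[0.6,0.228,0.137,-0.185,2.5],[0.6,0.228,0.137,-0.185,2.5]]'; python3 - <<'E'
from h import *
c=cap("side"); crop(c,160,110,320,270,3.5,"side2.png"); print(arm.read_state()["ft_force"])
E
```

```text
time: 1.6
eef_pos: [0.4891, -0.2267, 0.0462]
tool_rot: [-90.2, 0.1, -92.5]
ft_force: [1.0, -0.7, 0.7]
finger_gap: 0.0559
[1.16831219 0.4265866  1.08025902]
```

View pics/side2.png

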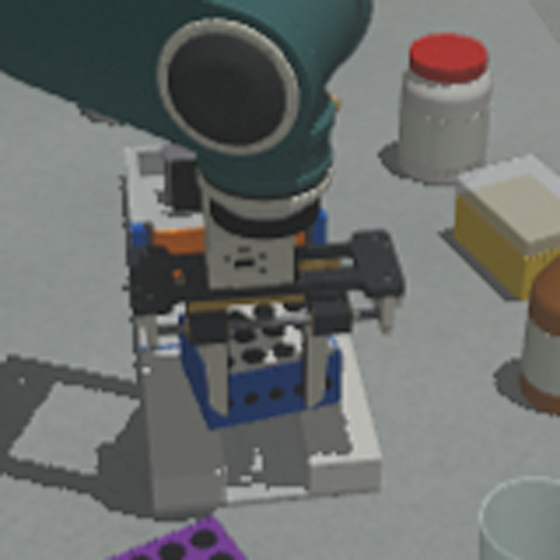

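```bash
python3 -m creep '[[0.6,-0.008,0,0,0],[0.6,-0.016,0,0,0],[0.6,-0.023,0,0,0],[0.6,-0.03,0,0,0],[0.6,-0.037,0,0,0],[0.6,-0.044,0,0,0],[0.6,-0.051,0,0,0],[0.6,-0.058,0,0,0],[0.6,-0.065,0,0,0],[0.6,-0.072,0,0,0]]'; python3 -m creep '[[0.6,-0.002,0,0,0],[0.6,-0.004,0,0,0],[0.6,-0.006,0,0,0],[0.6,-0.006,0,0,0]]'; python3 - <<'E'
from h import *
c=cap("side"); crop(c,160,110,320,270,3.5,"side3.png"); print(arm.read_state()["ft_force"])
w=cap("wrist");cv2.imwrite("pics/wrist3.png",w["color"])
E
```

```text
time: 2.9
eef_pos: [0.4932, -0.1557, 0.0487]
tool_rot: [-90.0, -0.0, -92.5]
ft_force: [0.0, -3.0, 2.4]
finger_gap: 0.0564
time: 3.4
eef_pos: [0.4934, -0.15, 0.0486]
tool_rot: [-90.0, 0.0, -92.5]
ft_force: [1.1, -2.0, 1.4]
finger_gap: 0.0554
[ 0.96274132 -1.65275761  1.45890349]
```

View pics/side3.png

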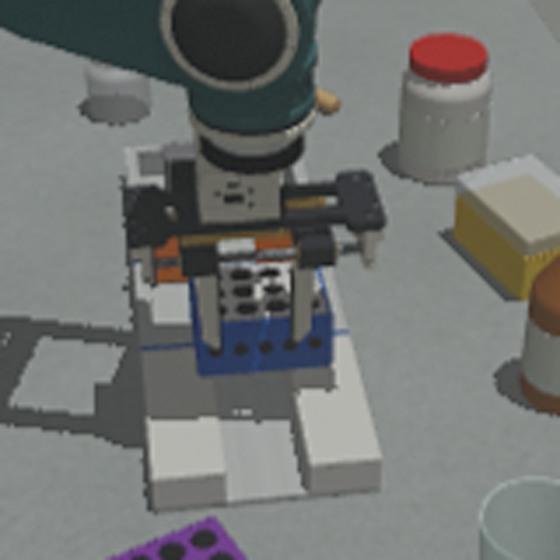

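View pics/wrist3.png

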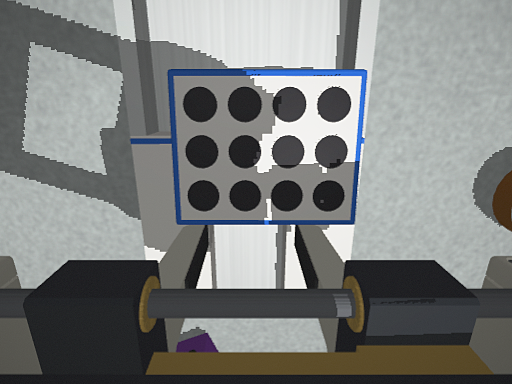

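Squared up: the rack fills wrist pixels (170-365, 70-222) and its centre is about at the edge. A little further until it tips.

```bash
python3 -m creep '[[0.6,-0.002,0,0,0],[0.6,-0.004,0,0,0],[0.6,-0.006,0,0,0],[0.6,-0.008,0,0,0],[0.6,-0.009,0,0,0],[0.6,-0.009,0,0,0]]'; python3 - <<'E'
from h import *
c=cap("side"); crop(c,160,110,320,270,3.5,"side4.png"); print(arm.read_state()["ft_force"])
w=cap("wrist");cv2.imwrite("pics/wrist4.png",w["color"])
E
```

```text
time: 4.25
eef_pos: [0.4937, -0.1409, 0.0486]
tool_rot: [-90.0, 0.0, -92.5]
ft_force: [0.4, 0.7, -0.1]
finger_gap: 0.0555
[-0.94966342 -0.40973138  0.09760436]
```

View pics/side4.png

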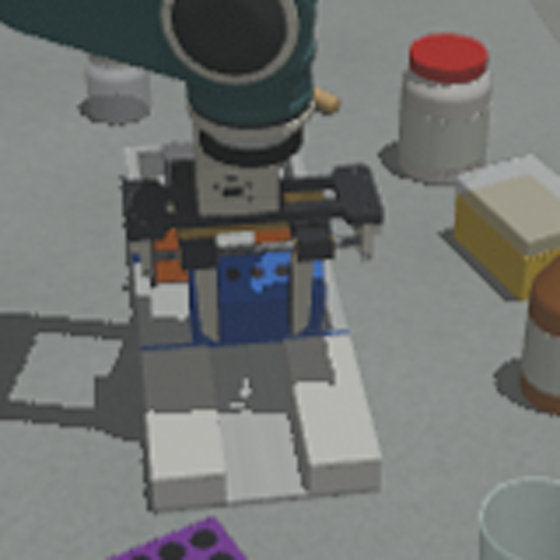

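View pics/wrist4.png

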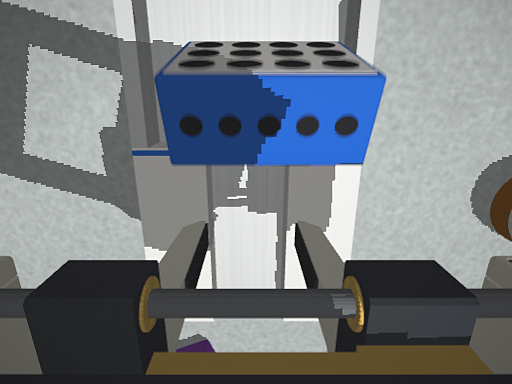

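Tipped: the rear face (wrist 157-384, 75-163) now looks up and back. Measuring the lean from depth.

```bash
cat >> h.py <<'E'
O=np.array([.4925,-.0935,0]); a=np.radians(87.5)
C=np.array([[np.cos(a),np.sin(a),0],[-np.sin(a),np.cos(a),0],[0,0,1]])
def cas(p): return (np.asarray(p)-O)@C.T
np.set_printoptions(precision=4,suppress=True)
E
python3 - <<'E'
from h import *
w=cap("wrist")
for uv in [(270,160),(270,77),(270,45),(180,160),(360,160),(165,80),(375,80)]: print(uv,cas(depth(w,[uv])[0])*1000)
q=depth(w,[(270,90),(270,105),(270,145),(270,155)]); q=cas(q); print(q); d=q[0]-q[-1]; print("rear-face angle from vertical",np.degrees(np.arctan2(d[0],d[2])))
print(cas(arm.read_state()["eef_pos"]))
E
```

```text
(270, 160) [-14.4168 -19.8055   5.915 ]
(270, 77) [ 46.4615 -12.6962  98.3716]
(270, 45) [ 60.6854 -12.3836  98.9667]
(180, 160) [-8.1785 50.8871 35.779 ]
(360, 160) [ -8.1958 -86.3608  36.0052]
(165, 80) [45.2042 39.7415 96.8145]
(375, 80) [ 45.007  -64.3505  99.3719]
[[ 0.0404 -0.0128  0.0979]
 [ 0.0331 -0.0131  0.0968]
 [-0.0013 -0.0195  0.006 ]
 [-0.0098 -0.0196  0.0071]]
rear-face angle from vertical 28.934846656905016
[-0.0475 -0.0034  0.0486]
```

```bash
python3 - <<'E'
from h import *
w=cap("wrist");cv2.imwrite("pics/wrist5.png",w["color"])
c=cap("side"); crop(c,160,110,320,270,3.5,"side5.png")
E
```

```text
(no output)
```

View pics/wrist5.png

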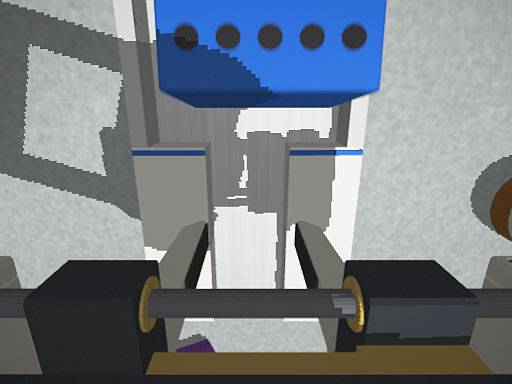

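View pics/side5.png

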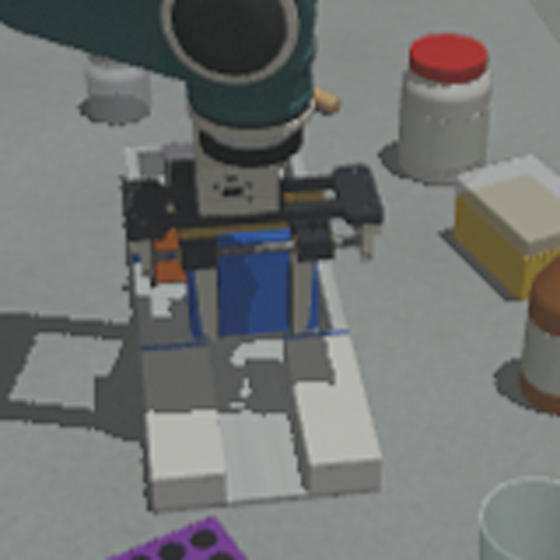

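It went on tumbling by itself; the rear face (157-385, 0-90) now looks straight up. Measure.

```bash
python3 - <<'E'
from h import *
w=cap("wrist");crop(w,100,0,420,200,2.5,"wrist6.png")
for uv in [(270,75),(270,10),(170,75),(370,75),(165,10),(380,10),(270,98),(270,103)]: print(uv,cas(depth(w,[uv])[0])*1000)
print("top rear edge",cas(plane(w,[(159,88),(380,88),(270,90)],.096))*1000)
E
```

```text
(270, 75) [ 47.0871 -12.5004 101.4962]
(270, 10) [ 75.3863 -12.1441  98.5935]
(170, 75) [ 46.9898  35.3171 103.21  ]
(370, 75) [ 46.9655 -60.2163 102.966 ]
(165, 10) [75.492  36.5445 98.3479]
(380, 10) [ 75.5843 -63.3937  97.8677]
(270, 98) [ 36.7574 -15.9851  50.2992]
(270, 103) [ 33.3768 -17.1242  33.5659]
top rear edge [[ 41.406   43.3516  96.    ]
 [ 41.353  -68.7932  96.    ]
 [ 40.4031 -12.9816  96.    ]]
```

View pics/wrist6.png

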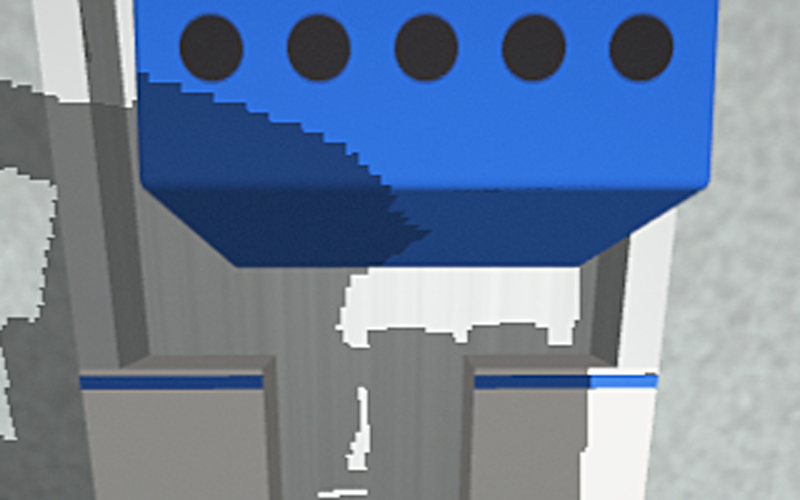

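Top slopes 103 to 98 mm, so it's leaning about 9° forward, perhaps still rocking. Let time pass and look again.

```bash
python3 -m creep '[[0.6,0,0,0,0],[0.6,0,0,0,0],[0.6,0,0,0,0]]'; python3 - <<'E'
from h import *
w=cap("wrist");crop(w,100,0,420,200,2.5,"wrist7.png")
for uv in [(270,60),(270,10),(170,60),(370,60)]: print(uv,cas(depth(w,[uv])[0])*1000)
E
```

```text
time: 4.92
eef_pos: [0.4938, -0.1411, 0.0487]
tool_rot: [-90.0, -0.0, -92.5]
ft_force: [-0.8, 0.4, 0.5]
finger_gap: 0.0557
(270, 60) [ 54.3187 -12.6465  97.0793]
(270, 10) [ 75.9321 -12.2578  96.6652]
(170, 60) [54.3251 36.3129 97.3086]
(370, 60) [ 54.4565 -62.1274  95.9362]
```

View pics/wrist7.png

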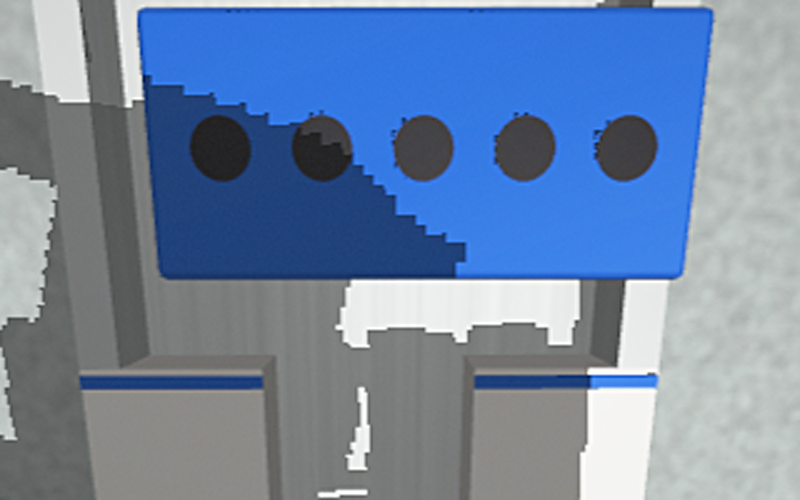

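Step 1 done: it stands upright (top at 96-97 mm), y about -13. Now get its edges and plan the push from behind.

```bash
python3 - <<'E'
from h import *
w=cap("wrist")
f=lambda L:[(100+x/2.5,y/2.5) for x,y in L]
print(cas(plane(w,f([(140,10),(712,10),(682,278),(162,278)]),.096))*1000)
print(cas(arm.read_state()["eef_pos"])*1000)
P=cas(allpts(w).reshape(-1,3)).reshape(384,512,3)
E
```

```text
[[ 78.6223  41.1704  96.    ]
 [ 78.5898 -66.0666  96.    ]
 [ 30.009  -66.5845  96.    ]
 [ 30.0578  41.4412  96.    ]]
[-47.508   -3.3717  48.6497]
```

```bash
python3 -m creep '[[0.32,-0.02,0,0.009,0],[0.32,-0.04,0,0.009,0],[0.32,-0.058,0,0.009,0],[0.32,-0.062,0,0.009,0],[0.32,-0.062,0,0.009,0],[0.32,-0.062,0.01,0.009,0],[0.32,-0.062,0.02,0.009,0],[0.32,-0.062,0.028,0.009,0],[0.32,-0.062,0.028,0.009,0]]'; python3 - <<'E'
from h import *
print(cas(arm.read_state()["eef_pos"])*1000)
c=cap("side"); crop(c,160,110,320,270,3.5,"side8.png"); w=cap("wrist");cv2.imwrite("pics/wrist8.png",w["color"])
E
```

```text
time: 6.15
eef_pos: [0.505, -0.0796, 0.0197]
tool_rot: [-90.1, 0.0, -92.5]
ft_force: [0.2, 1.3, -0.1]
finger_gap: 0.0297
[ 14.4646 -11.8777  19.6782]
```

View pics/side8.png

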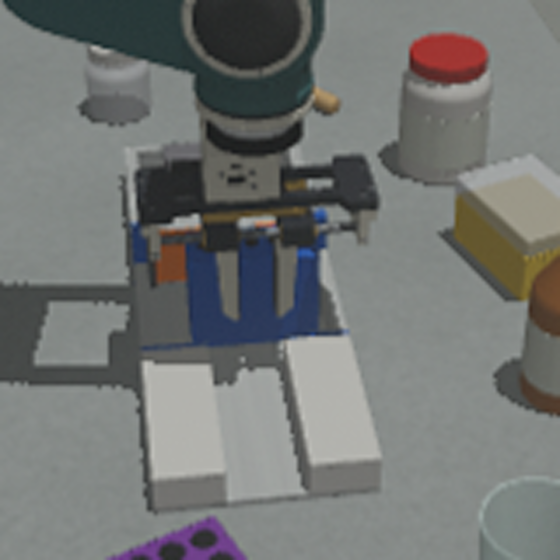

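View pics/wrist8.png

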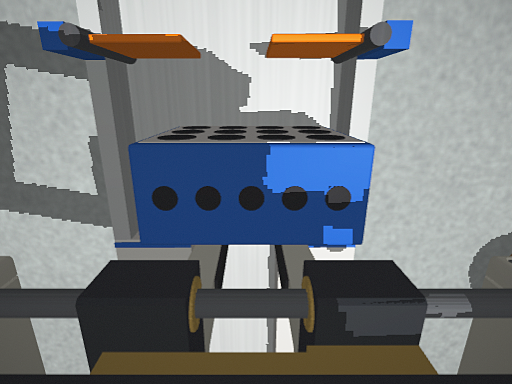

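```bash
python3 -m creep '[[0.32,-0.004,0,0,0],[0.32,-0.008,0,0,0],[0.32,-0.012,0,0,0],[0.32,-0.017,0,0,0],[0.32,-0.022,0,0,0],[0.32,-0.027,0,0,0],[0.32,-0.032,0,0,0],[0.32,-0.037,0,0,0],[0.32,-0.042,0,0,0],[0.32,-0.042,0,0,0]]'; python3 - <<'E'
from h import *
print(cas(arm.read_state()["eef_pos"])*1000)
w=cap("wrist");cv2.imwrite("pics/wrist9.png",w["color"])
E
```

```text
time: 7.5
eef_pos: [0.5072, -0.037, 0.0205]
tool_rot: [-90.0, 0.0, -92.5]
ft_force: [0.3, -0.0, 0.2]
finger_gap: 0.0296
[ 57.0841 -12.2336  20.4698]
```

View pics/wrist9.png

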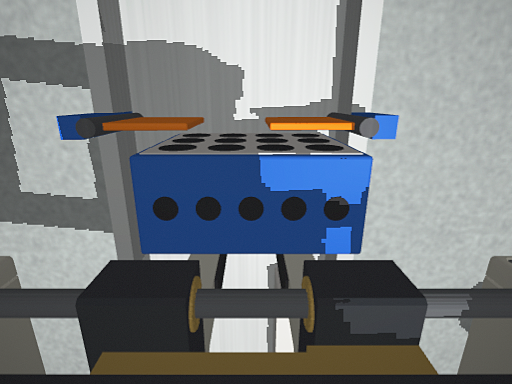

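Still upright and square, front at about x=114. On through the flaps.

```bash
python3 -m creep '[[0.32,-0.005,0,0,0],[0.32,-0.01,0,0,0],[0.32,-0.015,0,0,0],[0.32,-0.02,0,0,0],[0.32,-0.025,0,0,0],[0.32,-0.03,0,0,0],[0.32,-0.035,0,0,0],[0.32,-0.04,0,0,0],[0.32,-0.045,0,0,0],[0.32,-0.05,0,0,0]]'; python3 - <<'E'
from h import *
print(cas(arm.read_state()["eef_pos"])*1000)
w=cap("wrist");cv2.imwrite("pics/wrist10.png",w["color"])
for uv in [(250,180),(250,245),(160,200),(350,200)]: print(uv,cas(depth(w,[uv])[0])*1000)
E
```

```text
time: 8.8
eef_pos: [0.5094, 0.0124, 0.0207]
tool_rot: [-90.0, -0.0, -92.5]
ft_force: [-1.5, -4.9, 0.6]
finger_gap: 0.03
[106.5113 -12.2728  20.7034]
(250, 180) [154.9677 -11.7473  96.2456]
(250, 245) [121.5889 -11.6914  95.6064]
(160, 200) [145.4381  29.9772  96.5301]
(350, 200) [145.0744 -58.4085  95.6351]
```

View pics/wrist10.png

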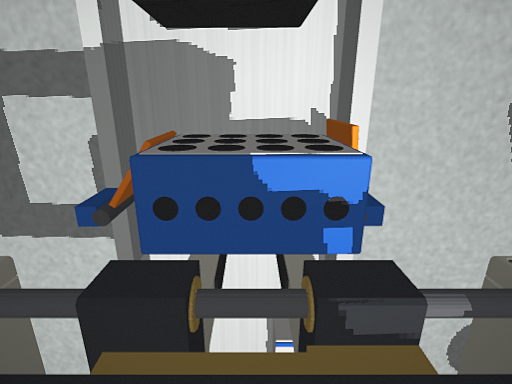

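Both flaps (120,170) and (345,135) are held open, rack upright and square. Continue.

```bash
python3 -m creep '[[0.32,-0.005,0,0,0],[0.32,-0.01,0,0,0],[0.32,-0.015,0,0,0],[0.32,-0.02,0,0,0],[0.32,-0.025,0,0,0],[0.32,-0.03,0,0,0],[0.32,-0.035,0,0,0],[0.32,-0.04,0,0,0],[0.32,-0.045,0,0,0],[0.32,-0.05,0,0,0]]'; python3 - <<'E'
from h import *
print(cas(arm.read_state()["eef_pos"])*1000, arm.read_state()["ft_force"])
w=cap("wrist");cv2.imwrite("pics/wrist11.png",w["color"])
for uv in [(250,180),(250,245),(160,200),(350,200)]: print(uv,cas(depth(w,[uv])[0])*1000)
E
```

```text
time: 10.1
eef_pos: [0.5114, 0.0623, 0.0206]
tool_rot: [-90.0, -0.0, -92.5]
ft_force: [-2.8, -4.9, 2.4]
finger_gap: 0.0298
[156.4761 -12.0888  20.5956] [-2.7553 -4.8744  2.3574]
(250, 180) [204.9133 -11.6042  96.1612]
(250, 245) [171.9937 -11.5483  96.3534]
(160, 200) [195.3472  30.1614  96.3492]
(350, 200) [195.0162 -58.2634  95.5333]
```

View pics/wrist11.png

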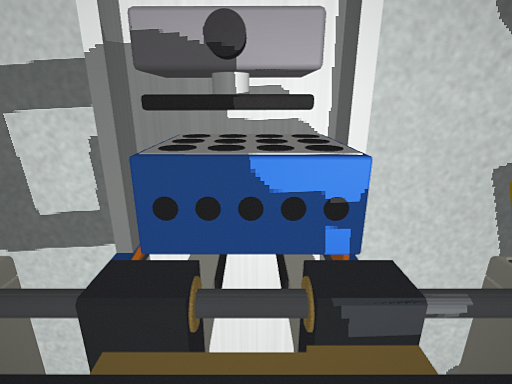

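```bash
python3 - <<'E'
from h import *
w=cap("wrist")
print(cas(plane(w,[(142,109),(228,109),(314,109),(228,94)],.068))*1000)
print(cas(plane(w,[(133,155),(371,155),(141,253),(361,253)],.096))*1000)
for v in range(90,135,3): print(v,cas(depth(w,[(240,v)])[0])*1000)
E
```

```text
[[235.6397  44.3957  68.    ]
 [235.6056  -0.1563  68.    ]
 [235.5876 -44.6822  68.    ]
 [242.9839  -0.3381  68.    ]]
[[216.8527  40.2024  96.    ]
 [216.8095 -65.2133  96.    ]
 [167.8416  42.359   96.    ]
 [167.8175 -66.427   96.    ]]
90 [245.4681  -5.7961  49.7035]
93 [243.8503  -5.771   49.5551]
96 [242.0235  -6.3994  66.7363]
99 [240.5437  -6.4665  68.9813]
102 [239.0757  -6.4254  68.3636]
105 [237.5954  -6.4024  68.2301]
108 [236.0846  -6.3532  67.4101]
111 [234.5281  -6.2827  66.0444]
114 [230.1798  -3.9802   6.6068]
117 [227.8982  -3.854    4.003 ]
120 [225.8522  -3.8996   5.8589]
123 [223.7477  -3.904    6.649 ]
126 [221.6     -3.8882   6.9153]
129 [219.3311  -3.8271   6.0269]
132 [217.1644  -3.8141   6.3756]
```

Pad front is at x≈235.5 and the rack front at about 216.9, so there is roughly 18.7 mm to contact. Approach 15 mm, then creep.

```bash
python3 -m creep '[[0.32,-0.003,0,0,0],[0.32,-0.006,0,0,0],[0.32,-0.009,0,0,0],[0.32,-0.012,0,0,0],[0.32,-0.015,0,0,0],[0.32,-0.015,0,0,0]]'; python3 -m creep '[[0.32,-0.001,0,0,0],[0.32,-0.002,0,0,0],[0.32,-0.003,0,0,0]]';python3 - <<'E'
from h import *
print(cas(arm.read_state()["eef_pos"])*1000, arm.read_state()["ft_force"])
w=cap("wrist");cv2.imwrite("pics/wrist12.png",w["color"])
E
```

```text
time: 10.95
eef_pos: [0.5123, 0.0777, 0.0205]
tool_rot: [-90.0, 0.0, -92.5]
ft_force: [-1.7, -0.9, -1.0]
finger_gap: 0.0298
time: 11.32
eef_pos: [0.5125, 0.0803, 0.0207]
tool_rot: [-90.0, -0.0, -92.5]
ft_force: [-1.7, -2.3, 0.8]
finger_gap: 0.0303
[174.5071 -12.3837  20.6695] [-1.6601 -2.2681  0.7883]
```

View pics/wrist12.png

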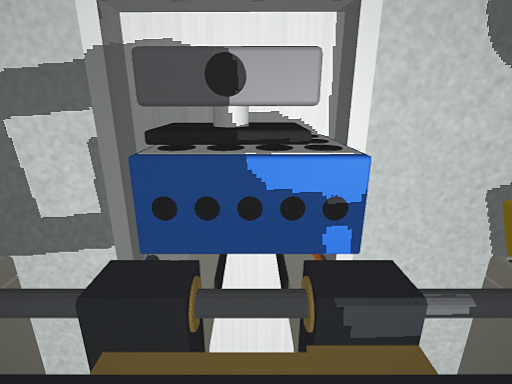

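```bash
python3 -m creep '[[0.32,-0.0005,0,0,0],[0.32,-0.001,0,0,0],[0.32,-0.001,0,0,0]]'; python3 -m creep '[[0.32,-0.0005,0,0,0],[0.32,-0.001,0,0,0],[0.32,-0.001,0,0,0]]'; python3 -m creep '[[0.32,-0.0005,0,0,0],[0.32,-0.001,0,0,0],[0.32,-0.001,0,0,0]]'
```

```text
time: 11.75
eef_pos: [0.5126, 0.0813, 0.0207]
tool_rot: [-90.0, 0.0, -92.5]
ft_force: [1.1, -2.2, -0.2]
finger_gap: 0.0299
time: 12.12
eef_pos: [0.5126, 0.0823, 0.0207]
tool_rot: [-90.0, -0.0, -92.5]
ft_force: [0.5, -3.1, 0.8]
finger_gap: 0.0297
time: 12.5
eef_pos: [0.5127, 0.0833, 0.0207]
tool_rot: [-90.0, -0.0, -92.5]
ft_force: [1.2, -4.0, 0.3]
finger_gap: 0.0298
```

```bash
python3 -m creep '[[0.32,-0.0005,0,0,0],[0.32,-0.001,0,0,0],[0.32,-0.001,0,0,0]]'; python3 - <<'E'
from h import *
print(cas(arm.read_state()["eef_pos"])*1000, arm.read_state()["ft_force"])
E
```

```text
time: 12.88
eef_pos: [0.5127, 0.0843, 0.0207]
tool_rot: [-90.0, -0.0, -92.5]
ft_force: [1.7, -5.4, -0.3]
finger_gap: 0.0296
[178.4718 -12.4176  20.6563] [ 1.7313 -5.36   -0.27  ]
```

```bash
python3 -m creep '[[0.32,-0.0005,0,0,0],[0.32,-0.001,0,0,0],[0.32,-0.0015,0,0,0],[0.32,-0.002,0,0,0],[0.32,-0.002,0,0,0],[0.32,-0.002,0,0,0]]'; python3 - <<'E'
from h import *
print(cas(arm.read_state()["eef_pos"])*1000, arm.read_state()["ft_force"])
w=cap("wrist");cv2.imwrite("pics/wrist13.png",w["color"])
E
```

```text
time: 13.62
eef_pos: [0.5128, 0.0861, 0.0206]
tool_rot: [-90.0, -0.0, -92.5]
ft_force: [2.2, -7.3, -1.0]
finger_gap: 0.0299
[180.3243 -12.4034  20.5891] [ 2.2017 -7.2667 -0.9953]
```

View pics/wrist13.png

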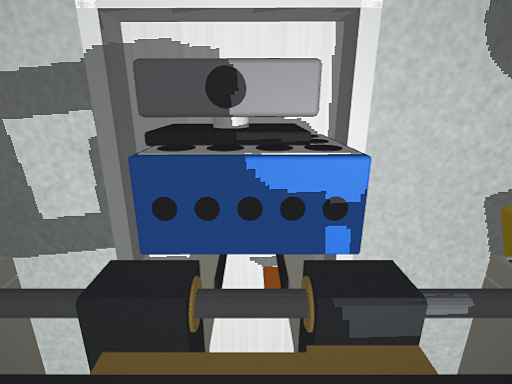

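The pad moved in with the rack: the block edge closed from row 105 to 117 while the pad stayed put relative to the rack. That is about 6 mm, and the force agrees (about 5 N over the sliding level). Back off gently, then lift.

```bash
python3 -m creep '[[0.32,0.001,0,0,0],[0.32,0.002,0,0,0],[0.32,0.003,0,0,0],[0.32,0.004,0,0,0],[0.32,0.006,0,0,0],[0.32,0.008,0,0,0],[0.32,0.008,0,0,0]]'; python3 -m creep '[[0.32,0,-0.015,0,0],[0.32,0,-0.03,0,0],[0.32,0,-0.05,0,0],[0.32,0,-0.08,0,0],[0.32,0,-0.12,0,0],[0.32,0.03,-0.15,0,0],[0.32,0.06,-0.15,0,0],[0.32,0.06,-0.15,0,0],[0.32,0.06,-0.15,0,0],[0.32,0.06,-0.15,0,0]]'; python3 - <<'E'
from h import *
print(cas(arm.read_state()["eef_pos"])*1000, arm.read_state()["ft_force"])
w=cap("wrist");cv2.imwrite("pics/wrist14.png",w["color"])
c=cap("side"); crop(c,160,110,320,270,3.5,"side14.png")
E
```

```text
time: 14.55
eef_pos: [0.5124, 0.0782, 0.0206]
tool_rot: [-90.0, 0.0, -92.5]
ft_force: [0.4, 0.4, -0.1]
finger_gap: 0.0295
time: 15.8
eef_pos: [0.5097, 0.019, 0.1708]
tool_rot: [-90.0, 0.0, -92.5]
ft_force: [0.1, -0.5, 0.6]
finger_gap: 0.0296
[113.1635 -12.2895 170.7601] [ 0.0589 -0.4845  0.6163]
```

View pics/wrist14.png

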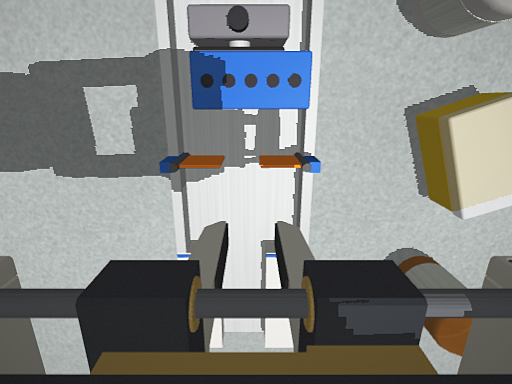

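View pics/side14.png

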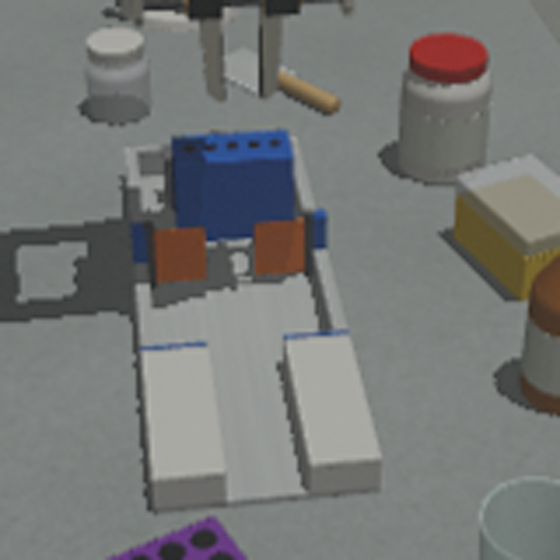

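Both flaps shut (wrist 200,162 and 282,162), rack standing square behind them (190-312, 52-108). Check how far the pad is still in.

```bash
python3 - <<'E'
from h import *
for k in range(2):
    w=cap("wrist")
    hsv=cv2.cvtColor(w["color"],cv2.COLOR_BGR2HSV)
    b=cv2.inRange(hsv,(100,120,50),(130,255,255)); b[125:]=0
    cs,_=cv2.findContours(b,cv2.RETR_EXTERNAL,cv2.CHAIN_APPROX_NONE); cn=max(cs,key=cv2.contourArea)
    box=cv2.boxPoints(cv2.minAreaRect(cn)); q=cas(plane(w,box,.096))*1000; print(q, q.mean(0))
    x,y,ww,h=cv2.boundingRect(cn); print(x,y,ww,h)
for v in (60,75,95,103): print(cas(depth(w,[(215,v)])[0])*1000,cas(depth(w,[(290,v)])[0])*1000)
crop(w,170,0,330,120,5,"wrist15.png")
s=cap("scene"); crop(s,230,120,370,220,5,"scene15.png")
E
```

```text
[[237.3414  41.7009  96.    ]
 [237.3712 -65.1201  96.    ]
 [188.8881 -68.1702  96.    ]
 [188.8541  44.7783  96.    ]] [213.1137 -11.7028  96.    ]
190 51 122 58
[[237.2591  42.5599  96.    ]
 [237.2803 -65.1321  96.    ]
 [188.8023 -68.1783  96.    ]
 [188.7772  45.6917  96.    ]] [213.0297 -11.2647  96.    ]
189 51 123 58
[229.7868  19.7207  97.3503] [229.9658 -46.8905  96.0135]
[217.5668  20.4507  95.1142] [217.5639 -47.4855  95.344 ]
[200.3093  20.933   96.4573] [200.321  -48.0092  96.7252]
[193.2579  21.1764  96.6287] [193.2703 -48.3542  96.2976]
```

View pics/wrist15.png

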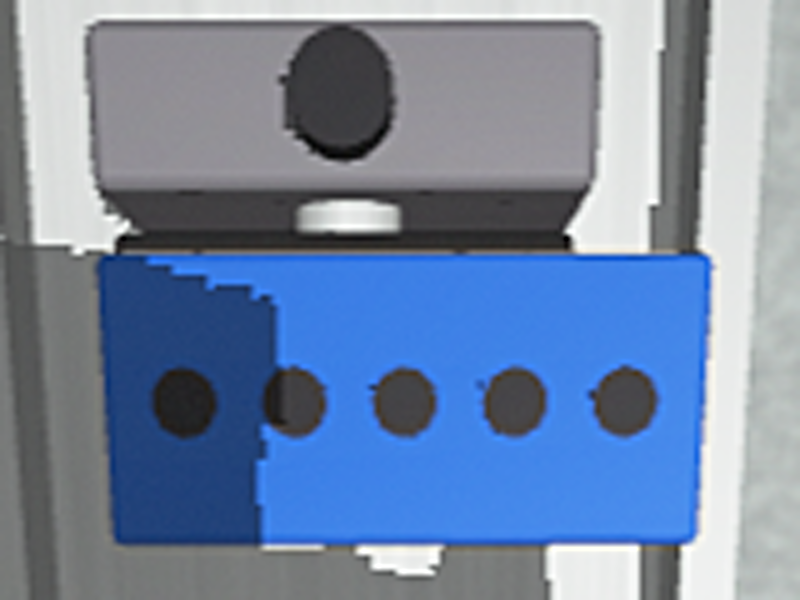

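View pics/scene15.png

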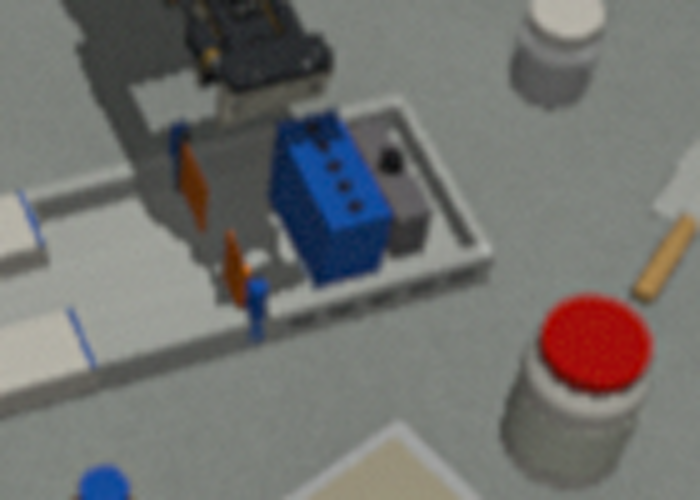

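Rack front is at 238.8 against the free pad at 235.5, so it is still about 3 mm in. Confirm that it has stopped creeping.

```bash
cat > m.py <<'E'
from h import *
for k in range(3):
    w=cap("wrist"); P=cas(allpts(w).reshape(-1,3)).reshape(384,512,3)
    hsv=cv2.cvtColor(w["color"],cv2.COLOR_BGR2HSV)
    b=cv2.inRange(hsv,(100,120,50),(130,255,255)); b[125:]=0
    cols=[c for c in range(215,290) if b[:,c].any()]
    rows=[np.nonzero(b[:,c])[0] for c in cols]
    print(arm.read_state()["time"],np.mean([r.max() for r in rows]),np.mean([r.min() for r in rows]))
E
python3 m.py; python3 -m creep '[[0.32,0,0,0,0],[0.32,0,0,0,0],[0.32,0,0,0,0],[0.32,0,0,0,0],[0.32,0,0,0,0],[0.32,0,0,0,0],[0.32,0,0,0,0],[0.32,0,0,0,0],[0.32,0,0,0,0],[0.32,0,0,0,0]]'; python3 -m creep '[[0.32,0,0,0,0],[0.32,0,0,0,0],[0.32,0,0,0,0],[0.32,0,0,0,0],[0.32,0,0,0,0],[0.32,0,0,0,0],[0.32,0,0,0,0],[0.32,0,0,0,0],[0.32,0,0,0,0],[0.32,0,0,0,0]]' >/dev/null; python3 m.py; python3 - <<'E'
from h import *
w=cap("wrist"); print(cas(plane(w,[(215,108.5),(290,108.5)],.096))*1000)
print(cas(plane(w,[(179,158),(224,158),(260,158),(302,158),(224,155),(260,155)],.066))*1000)
c=cap("side")
for n,u,v in [("bottle",322,180),("waste",287,128),("tip",308,168),("beaker",313,258),("jar",194,122)]:
    print(n,np.median(depth(c,[(u+i,v+j) for i in range(-3,4) for j in range(-3,4)]),0))
E
```

```text
16.1 107.73333333333333 51.0
16.15 107.53333333333333 50.82666666666667
16.2 107.46666666666667 50.666666666666664
time: 17.45
eef_pos: [0.5098, 0.0184, 0.1707]
tool_rot: [-90.0, 0.0, -92.5]
ft_force: [-1.0, -0.3, -0.3]
finger_gap: 0.0294
18.75 107.0 50.093333333333334
18.8 107.0 50.13333333333333
18.85 107.0 50.10666666666667
[[187.8569  21.3089  96.    ]
 [187.8212 -48.7415  96.    ]]
[[134.9713  66.2647  66.    ]
 [134.9407  17.1693  66.    ]
 [134.9188 -22.101   66.    ]
 [134.8963 -67.9214  66.    ]
 [138.2499  17.0737  66.    ]
 [138.2282 -22.0716  66.    ]]
bottle [ 0.7397 -0.1656  0.1489]
waste [0.732  0.1784 0.13  ]
tip [0.7613 0.0135 0.0711]
beaker [ 0.6591 -0.3659  0.0666]
jar [0.4291 0.3579 0.0865]
```

The rack is at rest: rows are steady over 2.6 s apart from the arm's own 0.6 mm drift. The leaves lie straight across and the bystanders are unmoved. Hand in.

```bash
python3 - <<'E'
from h import *
print(order.hand_in())
E
```

```text
the job is handed in; nothing more can be done
None
```

The rack is loaded and the job is handed in, at about 19 s of the 64 s allowed; no verdict is reported.

**What I did:** I squared the rack with two upright fingers and pushed it off the step. It tumbled the full quarter turn by itself, rocked once, and stood, so the tilted-finger lift was not needed. I then pushed it through the flaps, felt for the pad, pressed it in about 6 mm (about 5 N above the sliding force), backed off and lifted clear.

**Last checks:**
- **Rack:** it stands upright with its top at about 96 mm, is square to the cassette, and is at rest. Its centre is at cassette x ≈ 0.209 to 0.213 m.
- **Pad:** it is still in about 2 to 3 mm by my estimate. This comes from comparing camera positions, not from a direct reading.
- **Flaps:** both lie straight across the trough in the pictures, so I judge them shut. My one attempt to measure them used the wrong edge and gave x = 135 instead of 125 mm, so no flap angle was measured.
- **Bystanders:** the bottle, waste jar, tip box, beaker and jar are within about 2 mm of where they started. The spatula was only seen in the pictures, not measured.
- **Disagreement:** the camera and arm positions differ by about 4 mm along the cassette, so I compared the rack and pad only within one frame.

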